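# Open the dark-adaptation chamber that has finished

### The arm

A 6-joint arm with a two-finger parallel gripper is mounted at the origin on a cart in front of the work surface, level with it; the furniture and walls round the work are solid. World frame = base frame: x ahead of the robot, y to its left, z up, the work surface at z = 0. Lengths are in m, angles in rad, forces in N, time in s.
With the tool pointing down it reaches from about 0.35 to 0.725 m from the base axis. Payload 6 kg.
Tool frame: the origin (TCP) lies between the finger pads; the fingertips stand 25 mm ahead of it and the grasp point (between the pads) lies 6 mm ahead of it (robot.finger_overhang is the z of the fingertips in the tool frame, in m); z points along the fingers, y is the direction in which the jaws open and shut (so a half turn about z gives the same grasp; the last joint's range is limited). The gripper opens to 85 mm and grips with 20 to 120 N. Pads are 22 mm wide; open, the fingers measure 114 mm over their backs; the gripper's body (76 mm by 85 mm) begins 54 mm behind the grasp point. The pads swing forward as they close: fully open they stand 13 mm farther back than shut.
Start: joints at [1.56, 0.04, 0.085, 0, -1.615, -0.334], TCP at [0.203, 0.565, 0.256] pointing down, gripper open.
Joint ranges: [-2.56, 2.56], [-1.29, 2.01], [-1.08, 1.49], [-3.29, 1.98], [-2.81, -0.18], [-2.99, 2.99]. Speed limits (rad/s): [2.57, 2.57, 3.01, 3.14, 3.14, 3.14].

### API

Orientations are given as [roll, pitch, yaw] about the fixed x, y, z axes, in that order (R = Rz(yaw) Ry(pitch) Rx(roll)).
In Python, from bench import status, viewer, robot gives the robot as it stands.
- The arm moves only by the tool drive_tool, never from a script. Its argument "motion" is a list of rows, each a list of 7 numbers: the turn, a rotation vector about the tool's x, y, z in degrees, then the shift along the tool's x, y, z in mm, then the finger opening in mm, from 0 to 85.4. A call has 1 to 12 rows; each row shifts and turns the commanded pose from where the row before left it, along the tool's axes as they then stand; what a row does not reach is not made up. A row lasts 1/8 s, in which the tool goes at most 62.5 mm and 10.7 degrees, less where a joint would pass 70% of its speed; a pose out of reach is approached as far as the arm can. A call with a gripper value outside its range is refused whole. The fingers move at their own pace and stop on an object; "squeeze" is the grip in N (left out, the last holds). Time passes only in rows, so rows that do not move let the fingers close. It gives the time, the measured TCP pose, the force and the opening at its end, in the units of the state.
- status.sense(): the state, without advancing time (a new reading comes with each control period).
- viewer.camera(name): name is "side" or "top"; returns the picture (480x640x3 uint8, red, green, blue); there is no depth.
- viewer.get_calibration(name): a dict with "fovy" (degrees; the focal length in pixels is half the picture's height over the tangent of half this angle, whatever the lens; pixels are square), "cx", "cy" (the principal point, pixels), "world_from_camera" (4x4, takes a point from camera to world coordinates). Camera axes: x right, y down, z forward; pixel columns grow to the right and rows downward; lengths in m; the calibration is good to about 2 mm. A picture is of the moment at which its call begins. get_calibration takes no time and is no camera call.
- robot.sign_off(): hands the job in, once; it reports no verdict.
The state is a dict: "t": time; "q": joint angles; "joint_vel": joint speeds; "effort": joint torques, N m; "ee_pos": TCP position; "eef_rot": TCP orientation; "ft_force": force on the tool from outside, world axes, zero at the start; "wrist_torque": the same for the moment, N m; "gripper_width": finger opening in m.
Only numpy, scipy, OpenCV 4.12 (cv2) and the standard library are available. Lean on these libraries where they do the work, as an engineer would, in place of code of your own. Each camera call takes 0.05 s, during which the arm holds its last target. There are 200 camera calls.

### The job

Two identical dark-adaptation chambers hold algae samples; the one whose lamp bar glows green is ready, so open its black hatch, which has a push-push latch. With the fingertips press the ribbed pad at the hatch's free edge once, all the way down but without leaning on it hard, then take the hand up and away so that the hatch swings up by its own spring, and watch for a second or two, hands off, that it stays up. Do not push, hold or press down the raised hatch, leave the amber chamber shut, and leave the other things on the bench where they are.

Things in the scene. Friction and masses are not known exactly. Their poses are not given: they have to be found in the camera images.
- chamber_green: The chamber to open: off-white instrument fixed to the bench, GREEN lamp bar (58 x 11 mm) on its sloped panel, which faces its own -x (the robot). Origin on the bench: housing x -80 to 75, y -55 to 55 mm, deck 70 mm high. Black hatch on top (80 x 60 x 6 mm; top 88 mm above the bench when shut), hinged along y at x = 45, z = 84 mm; free edge at x = -33 mm, towards the robot.
- pad_green (a point): Centre of the ribbed grey press pad (22 mm in x, 44 mm in y) on top of the green chamber's hatch, 64 mm from the hinge, 14 mm from the free edge; moves with the hatch. z points out of the hatch's top. Shut, the pad is level, 88.5 mm above the bench.
- hatch_green (a joint): Green chamber's hatch, rad: about 0 to 0.02 latched shut; negative pressed in (hard stop -0.11, 7 mm down at the pad); positive open (stop 1.55, upright). Pressing the pad takes about 4 N as far as the stop; only a press past about -0.09 (5.8 mm) releases the latch. As the finger then rises the hatch follows it and swings up within 2 s. A further full press would latch it shut again.
- chamber_amber: The identical second chamber, lamp bar glowing AMBER, still adapting: must stay shut. Same sizes and frame as chamber_green; which of the two stands left or right varies.
- hatch_amber (a joint): Hatch of the amber-lamp chamber, same meaning as hatch_green: about 0 to 0.02 latched shut; must stay so.
- vial_5: Loose sample vial with a blue screw cap standing upright, 27 mm across, 68 mm tall; origin under its centre. Bystander.
- petri: Loose lidded petri dish, 91 mm across, 16 mm high; origin under its centre. Bystander.
- beaker: Loose small empty clear beaker, 60 x 53 mm, 70 mm tall; origin under its centre. Bystander.

How it is judged:
On the way, in this order (a step that is already met when the one before it is completed fails the run):
1. the green chamber's hatch is pressed in by the fingers until its latch lets go (value of joint hatch_green below -0.08 rad and contact force between the fingers and hatch_green above 1 N), for 0.02 s.
2. the hatch has swung up by itself and stays up for a second with the hand off it (value of joint hatch_green above 1.4 rad and contact force between each of the arm, the fingers and hatch_green below 0.2 N), for 1 s.
At the end, for the whole second after the job is handed in: The green-lamp chamber's hatch stands up (joint above 1.4 rad), the amber one is still latched shut (between -0.03 and 0.05 rad) (value of joint hatch_green above 1.4 rad and value of joint hatch_amber between -0.03 and 0.05 rad); the robot touches nothing.
It fails at once if the amber chamber's hatch is pressed or opened (value of joint hatch_amber above 0.05 rad or value of joint hatch_amber below -0.03 rad).
It fails at once if the popped hatch is pushed down again (value of joint hatch_green between 0.2 and 1.35 rad and velocity of joint hatch_green below -0.15 rad/s).
It fails at once if the raised hatch is pushed, held or carried by the hand (value of joint hatch_green above 1.25 rad and contact force between the fingers and hatch_green above 1 N).
It fails at once if the hand leans on the hatch (more than 60 N) (contact force between the fingers and hatch_green above 60 N).
It fails at once if a bystander is moved by more than 20 mm or lifted (distance of any of vial_5, petri, beaker from where it was at the start of the episode above 0.02 m).
It also fails if it takes over 32 s, if anything falls off the work surface, if the arm or the gripper's body presses on something with over 40 N, if the wrist force passes 120 N, or if a joint passes its speed limit or range.

## Working session

There is one attempt and no reset: what is moved stays moved. The work goes in short steps, Python scripts to look and compute and a tool call to move; the robot and the scene stay as the last step left them, time stands still between calls to the robot, and variables do not carry over. Pictures are saved under pics/ and viewed, about 8 in all and at most 12, crops included, and the job is handed in when it is done.

Besides the shell and the picture viewer there is one more tool, called after "Emit:" as name([rows], argument=value, ...), one row to a line, values as JSON. drive_tool: Moves the arm, as the interface text tells. Its arguments: {"type":"object","properties":{"motion":{"type":"array","items":{"type":"array","items":{"type":"number"}}},"squeeze":{"type":"number"}},"required":["motion"]}

```bash
mkdir -p pics
python3 - <<'E'
from bench import status, viewer, robot
import cv2
for n in("top","side"):
    cv2.imwrite(f"pics/{n}0.png",viewer.camera(n)[:,:,::-1]); c=viewer.get_calibration(n); print(n,c)
s=status.sense(); print(s['t'],s['ee_pos'],s['eef_rot'],s['gripper_width'],robot.finger_overhang)
E
```

```text
top {'fovy': 46.955749456279456, 'cx': 324.52441005640446, 'cy': 241.44335489317183, 'world_from_camera': array([[ 0.02487796, -0.99777994,  0.06177611,  0.44806294],
       [-0.99967757, -0.02514434, -0.00353828, -0.09301277],
       [ 0.00508375, -0.06166816, -0.99808376,  1.45503305],
       [ 0.        ,  0.        ,  0.        ,  1.        ]])}
side {'fovy': 45.889994674327916, 'cx': 320.0786759069951, 'cy': 245.2541231799791, 'world_from_camera': array([[ 0.47316762, -0.56634606,  0.67480704, -0.25703698],
       [-0.8809646 , -0.30740778,  0.35972467, -0.52021603],
       [ 0.00371229, -0.76469118, -0.64438623,  0.81662691],
       [ 0.        ,  0.        ,  0.        ,  1.        ]])}
0.1 [0.20262041 0.56446577 0.25538697] [ 3.13997388e+00 -1.31343938e-04 -3.44761429e-01] 0.08534795237008161 0.025
```

View pics/top0.png

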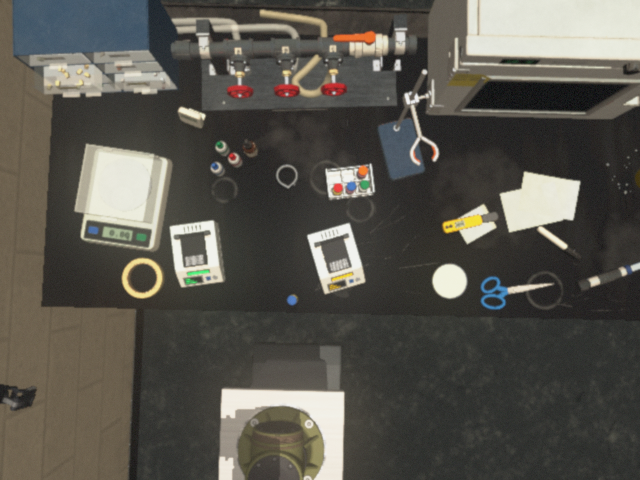

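View pics/side0.png

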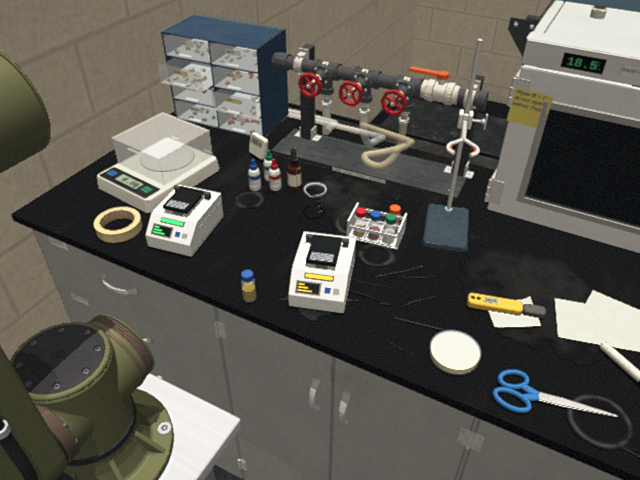

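The green-lamp chamber is on the left, near (197,253) in the top view and (185,220) in the side view. Amber is at (337,258), the vial at (292,299) and the petri dish at (449,281). The gripper is out at far left. Next I'll measure the green chamber.

```bash
cat > h.py <<'E'
import numpy as np
from bench import viewer
def ray(n,u,v):
    c=viewer.get_calibration(n);f=240/np.tan(np.radians(c['fovy']/2));T=c['world_from_camera']
    return T[:3,3],T[:3,:3]@np.array([(u-c['cx'])/f,(v-c['cy'])/f,1])
def onz(n,u,v,z):
    o,d=ray(n,u,v);return o+d*(z-o[2])/d[2]
def px(n,p):
    c=viewer.get_calibration(n);f=240/np.tan(np.radians(c['fovy']/2));T=np.linalg.inv(c['world_from_camera'])
    q=T[:3,:3]@p+T[:3,3];return np.array([c['cx']+f*q[0]/q[2],c['cy']+f*q[1]/q[2]])
E
python3 - <<'E'
import cv2,numpy as np
from h import *
t=cv2.imread('pics/top0.png');s=cv2.imread('pics/side0.png')
a=cv2.resize(t[205:305,155:255],(600,600),interpolation=cv2.INTER_CUBIC)
cv2.imwrite('pics/crop_top.png',a)
cv2.imwrite('pics/crop_side.png',cv2.resize(s[175:265,135:235],(800,720),interpolation=cv2.INTER_CUBIC)[:600])
for n,im in(('top',t),('side',s)):
    h=cv2.cvtColor(im,cv2.COLOR_BGR2HSV)
    m=cv2.inRange(h,(45,120,100),(85,255,255))
    k,_,st,ce=cv2.connectedComponentsWithStats(m)
    for i in range(1,k):
        if st[i,4]>8: print(n,st[i],ce[i],onz(n,*ce[i],.06))
# dark hatch inside white housing, top view
h=cv2.cvtColor(t,cv2.COLOR_BGR2HSV)
m=cv2.inRange(h,(0,0,150),(180,60,255))
cs,_=cv2.findContours(m[205:305,155:380],cv2.RETR_CCOMP,cv2.CHAIN_APPROX_NONE,offset=(155,205))
for c in cs:
    if cv2.contourArea(c)>300:
        r=cv2.minAreaRect(c);print(r,[onz('top',*p,.07)[:2].round(3) for p in cv2.boxPoints(r)])
E
```

```text
top [217 142   4   3  10] [218.2 143. ] [0.7795088  0.17991004 0.06      ]
top [361 181   8   8  49] [364.30612245 184.2244898 ] [ 0.6829191  -0.19561176  0.06      ]
top [188 270  21   5  50] [198.12 271.96] [0.44942405 0.21832322 0.06      ]
top [186 279  11   5  37] [189.81081081 280.94594595] [0.42634999 0.23831388 0.06      ]
side [266 155   6   3  11] [268.63636364 156.27272727] [0.78231738 0.1833644  0.06      ]
side [142 187   9   5  33] [146.12121212 189.        ] [0.52106414 0.35715324 0.06      ]
side [386 214  10   7  48] [390.58333333 216.77083333] [ 0.69527744 -0.1883169   0.06      ]
side [161 218  23   8  93] [171.75268817 221.38709677] [0.45231408 0.22406419 0.06      ]
side [153 225  12  10  72] [157.59722222 229.90277778] [0.41455515 0.23131771 0.06      ]
((336.44903564453125, 257.9267578125), (61.850860595703125, 44.808013916015625), 73.61045837402344) [array([ 0.55 , -0.052]), array([ 0.585, -0.159]), array([ 0.437, -0.206]), array([ 0.403, -0.099])]
((335.160400390625, 253.81130981445312), (34.61486053466797, 36.40054702758789), 74.05460357666016) [array([ 0.531, -0.069]), array([ 0.559, -0.156]), array([ 0.476, -0.182]), array([ 0.448, -0.095])]
((195.41000366210938, 253.36996459960938), (62.50823974609375, 46.24478530883789), 81.8698959350586) [array([0.564, 0.296]), array([0.583, 0.182]), array([0.428, 0.154]), array([0.409, 0.267])]
((193.59999084472656, 248.70001220703125), (34.36539077758789, 37.476661682128906), 81.8698959350586) [array([0.542, 0.284]), array([0.558, 0.191]), array([0.473, 0.176]), array([0.457, 0.268])]
```

View pics/crop_top.png

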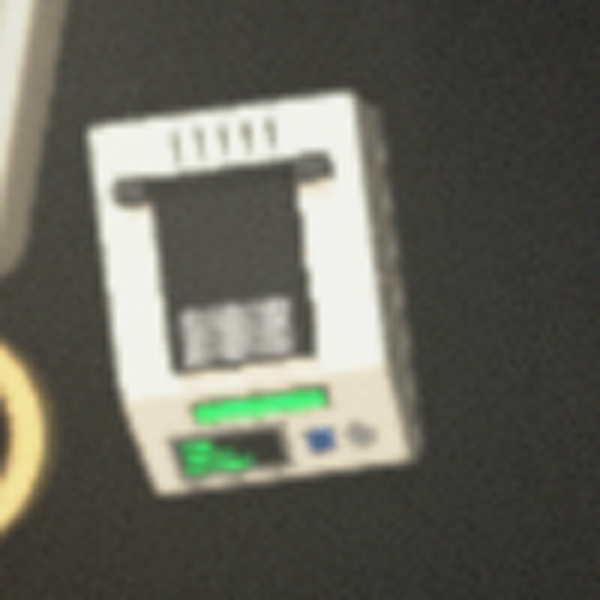

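The crop shows the hatch with its ribbed pad centred at about crop (237,331), hinge knobs at (130,192) and (316,165), and the green lamp below. I'll check the pad against the known sizes and cross-check it in the side view.

Run:
```python
import cv2,numpy as np
from h import *
g=lambda u,v:(155+(u+.5)/6-.5,205+(v+.5)/6-.5)
pad=onz('top',*g(237,331),.0885);k1=onz('top',*g(130,192),.084);k2=onz('top',*g(316,165),.084)
lamp=onz('top',*g(260,405),.06)
print(pad,k1,k2)
d=k1-k2;yaw=np.arctan2(-d[0],d[1]);print('yaw',np.degrees(yaw),np.linalg.norm(d))
ex=np.array([np.cos(yaw),np.sin(yaw),0]);hm=(k1+k2)/2
print('pad-hinge in chamber',(pad-hm)@ex,(pad-hm)@np.array([-ex[1],ex[0],0]),'lamp-hinge',(lamp-hm)@ex)
e1=onz('top',*g(160,190),.088);
for a,b in(((155,195),(172,372)),((297,183),(313,356)),((172,372),(313,356))):
    A=onz('top',*g(*a),.088);B=onz('top',*g(*b),.088);v=A-B;print(np.linalg.norm(v),np.degrees(np.arctan2(v[1],v[0])))
u,v=px('side',pad);print('side px',u,v)
s=cv2.imread('pics/side0.png')[175:265,135:235]
s=cv2.resize(s,(660,594),interpolation=cv2.INTER_CUBIC)
cv2.circle(s,(int((u-135+.5)*6.6),int((v-175+.5)*6.6)),5,(0,0,255),1);cv2.imwrite('pics/side1.png',s)
```

```text
[0.47924027 0.22309163 0.0885    ] [0.53573545 0.27063244 0.084     ] [0.54888393 0.19416005 0.084     ]
yaw 9.755907869791896 0.07759451767311171
pad-hinge in chamber -0.06373402771058502 0.0015171281118404063 lamp-hinge -0.09416045200259526
0.07345144914735176 7.802294590218231
0.07179676322963127 7.452209182952547
0.05823860078052083 97.91815075365359
side px 177.98553125473077 204.48786117501672
```

View pics/side1.png

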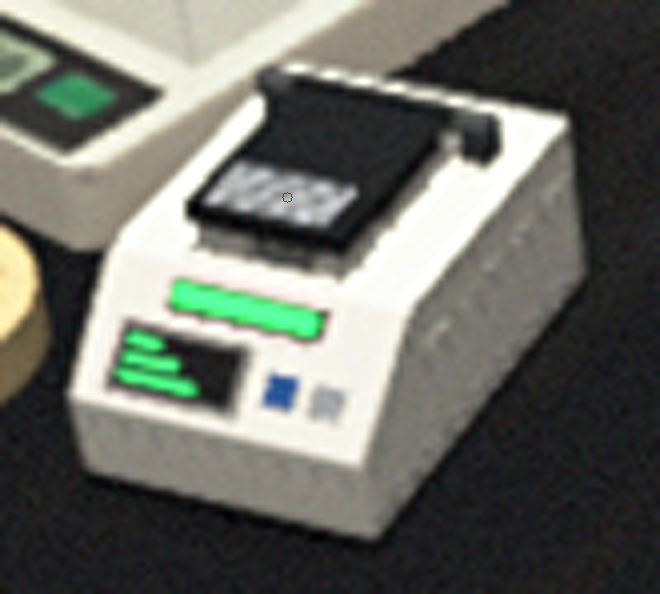

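The projected pad point lands in the middle of the pad in the side view too: pad at (0.479, 0.223), yaw about 8°, pad to hinge 63.7 mm (64 given). I'll close the fingers, turn, and move over it while staying high.

Emit:
drive_tool([
  [0,0,-7,0,0,0,0],
  [0,0,-7,0,0,0,0],
  [0,0,-7,0,0,0,0],
  [0,0,-7,0,0,0,0],
  [0,0,0,24,40,0,0],
  [0,0,0,24,40,0,0],
  [0,0,0,24,40,0,0],
  [0,0,0,24,40,0,0],
  [0,0,0,24,40,0,0],
  [0,0,0,24,40,0,0],
  [0,0,0,24,40,0,0],
  [0,0,0,24,40,0,0],
], squeeze=20)

```text
t: 1.6
ee_pos: [0.4393, 0.2742, 0.256]
eef_rot: [3.141, 0.0, 0.144]
ft_force: [0.9, 0.0, 0.5]
gripper_width: -0.0001
```

Emit:
drive_tool([
  [0,0,0,16,28,0,0],
  [0,0,0,16,28,0,0],
  [0,0,0,0,0,30,0],
  [0,0,0,0,0,30,0],
  [0,0,0,0,0,30,0],
  [0,0,0,0,0,15,0],
  [0,0,0,0,0,0,0],
])

```text
t: 2.48
ee_pos: [0.478, 0.2244, 0.1505]
eef_rot: [3.14, 0.002, 0.144]
ft_force: [0.2, 0.5, 0.5]
gripper_width: 0.0001
```

Run:
```python
from bench import status, viewer
import cv2,numpy as np
from h import px
s=viewer.camera("side")[:,:,::-1];t=viewer.camera("top")[:,:,::-1]
z=status.sense();p=np.array(z['ee_pos']);print(p,z['eef_rot'],z['ft_force'],px('side',p-[0,0,.025]))
a=cv2.resize(s[120:270,110:260],(590,590),interpolation=cv2.INTER_CUBIC)
cv2.imwrite('pics/side2.png',a)
```

```text
[0.47887036 0.22491954 0.15260069] [-3.14129614e+00 -1.60630043e-03  1.44047740e-01] [ 0.64678294  0.05582689 -0.82176255] [174.30199434 189.46177331]
```

View pics/side2.png

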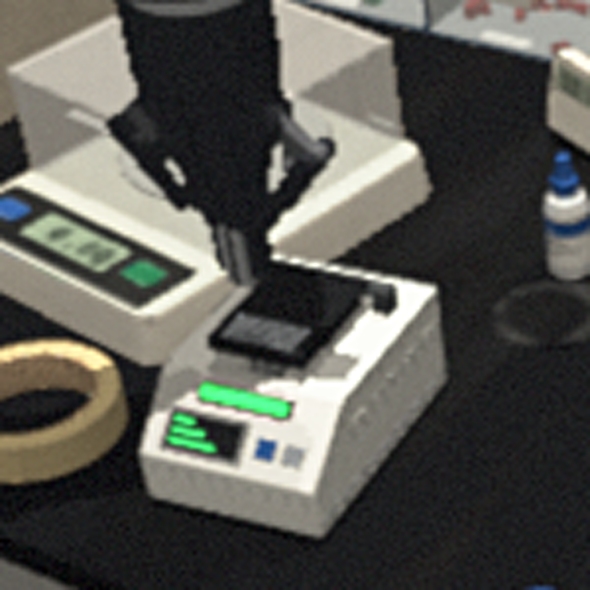

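The closed fingertips are directly over the pad and clear of the scale. I'll descend gently and watch the force.

Emit:
drive_tool([
  [0,0,0,0,0,15,0],
  [0,0,0,0,0,15,0],
  [0,0,0,0,0,5,0],
  [0,0,0,0,0,2,0],
  [0,0,0,0,0,2,0],
  [0,0,0,0,0,0,0],
])

```text
t: 3.32
ee_pos: [0.4786, 0.2246, 0.113]
eef_rot: [3.142, -0.001, 0.144]
ft_force: [-1.6, -1.5, 4.0]
gripper_width: -0.0001
```

Emit:
drive_tool([
  [0,0,0,0,0,2,0],
  [0,0,0,0,0,2,0],
  [0,0,0,0,0,0,0],
])

```text
t: 3.7
ee_pos: [0.4786, 0.2247, 0.1083]
eef_rot: [3.142, -0.0, 0.144]
ft_force: [-1.3, -1.5, 3.6]
gripper_width: 0.0
```

Emit:
drive_tool([
  [0,0,0,0,0,1,0],
  [0,0,0,0,0,1,0],
  [0,0,0,0,0,0,0],
])

```text
t: 4.08
ee_pos: [0.4786, 0.2247, 0.1067]
eef_rot: [3.142, -0.001, 0.144]
ft_force: [-1.2, -2.1, 6.2]
gripper_width: -0.0002
```

Emit:
drive_tool([
  [0,0,0,0,0,1,0],
  [0,0,0,0,0,0,0],
])

```text
t: 4.32
ee_pos: [0.4787, 0.2247, 0.1065]
eef_rot: [3.142, -0.001, 0.144]
ft_force: [-4.2, -2.3, 9.9]
gripper_width: -0.0004
```

The force is rising and the motion has stalled, so this is the stop. I'll press one more millimetre to be sure, then read.

Emit:
drive_tool([
  [0,0,0,0,0,1,0],
  [0,0,0,0,0,0,0],
])

```text
t: 4.58
ee_pos: [0.4787, 0.2248, 0.1064]
eef_rot: [3.142, -0.002, 0.144]
ft_force: [-6.5, -2.6, 13.4]
gripper_width: 0.0002
```

The hatch is on the hard stop at 13 N. Now I'll move up and back toward the robot, quickly.

Emit:
drive_tool([
  [0,0,0,0,0,-15,0],
  [0,0,0,-25,0,-35,0],
  [0,0,0,-30,0,-40,0],
  [0,0,0,-30,0,-40,0],
  [0,0,0,-20,0,-20,0],
  [0,0,0,0,0,0,0],
  [0,0,0,0,0,0,0],
  [0,0,0,0,0,0,0],
  [0,0,0,0,0,0,0],
  [0,0,0,0,0,0,0],
  [0,0,0,0,0,0,0],
  [0,0,0,0,0,0,0],
])

```text
t: 6.08
ee_pos: [0.3745, 0.2096, 0.2543]
eef_rot: [3.142, 0.0, 0.144]
ft_force: [-0.1, -0.2, 1.0]
gripper_width: -0.0002
```

Emit:
drive_tool([
  [0,0,0,0,0,0,0],
  [0,0,0,0,0,0,0],
  [0,0,0,0,0,0,0],
  [0,0,0,0,0,0,0],
  [0,0,0,0,0,0,0],
  [0,0,0,0,0,0,0],
  [0,0,0,0,0,0,0],
  [0,0,0,0,0,0,0],
  [0,0,0,0,0,0,0],
  [0,0,0,0,0,0,0],
  [0,0,0,0,0,0,0],
  [0,0,0,0,0,0,0],
])

```text
t: 7.58
ee_pos: [0.3745, 0.2096, 0.2543]
eef_rot: [3.141, 0.0, 0.144]
ft_force: [0.2, 0.6, 0.3]
gripper_width: -0.0002
```

Run:
```python
from bench import status, viewer
import cv2
s=viewer.camera("side")[:,:,::-1];z=status.sense();print(z['t'],z['ee_pos'],z['ft_force'])
cv2.imwrite('pics/side3.png',cv2.resize(s[80:380,80:480],(800,600),interpolation=cv2.INTER_CUBIC))
```

```text
7.625 [0.37447676 0.20961157 0.25428531] [0.50651579 0.4895334  0.00280484]
```

View pics/side3.png

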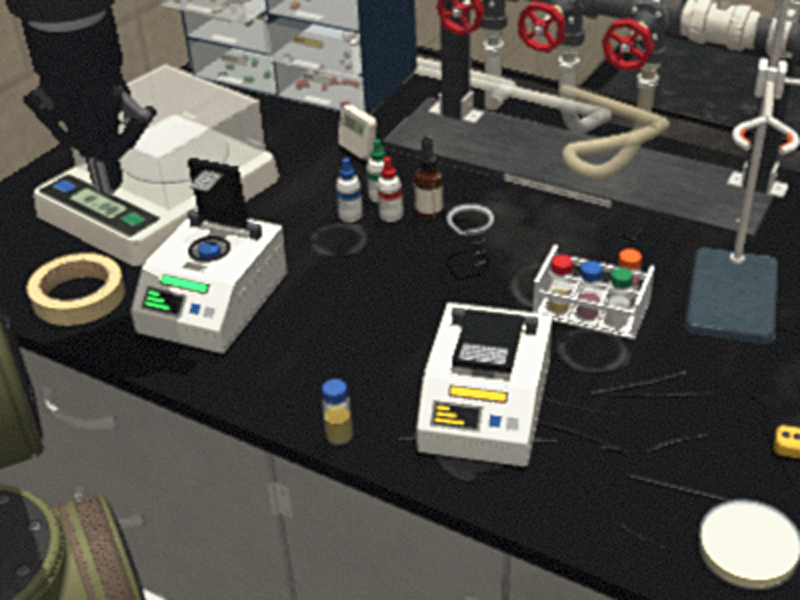

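The green hatch stands upright at picture (217,190), with the pad near its top and the sample exposed. The amber hatch is shut at (487,345), and the vial and petri dish have not moved. I'll wait another second or so with the hand off, then hand in.

Emit:
drive_tool([
  [0,0,0,0,0,0,0],
  [0,0,0,0,0,0,0],
  [0,0,0,0,0,0,0],
  [0,0,0,0,0,0,0],
  [0,0,0,0,0,0,0],
  [0,0,0,0,0,0,0],
  [0,0,0,0,0,0,0],
  [0,0,0,0,0,0,0],
  [0,0,0,0,0,0,0],
  [0,0,0,0,0,0,0],
  [0,0,0,0,0,0,0],
  [0,0,0,0,0,0,0],
])

```text
t: 9.12
ee_pos: [0.3745, 0.2096, 0.2543]
eef_rot: [3.141, 0.0, 0.144]
ft_force: [-0.7, -0.3, 1.8]
gripper_width: -0.0
```

Run:
```python
from bench import status, viewer, robot
import cv2,numpy as np
s=viewer.camera("side")[:,:,::-1]
o=cv2.imread('pics/side3.png')
n=cv2.resize(s[80:380,80:480],(800,600),interpolation=cv2.INTER_CUBIC)
print(status.sense()['t'],'hatch region change',np.abs(o.astype(int)-n)[150:240,180:260].mean())
print(robot.sign_off())
```

```text
9.175 hatch region change 2.370787037037037
the job is handed in; nothing more can be done
None
```

The green chamber's hatch is open and the job is handed in. I pressed its pad once with closed fingertips, down to the hard stop at about 13 N, then moved the hand up and back toward the robot. The hatch swung up by its own spring.

**Last checks:**
- **Green hatch:** upright in the side view at 7.6 s. A second picture at 9.2 s showed no change there beyond image noise.
- **Hand:** clear of everything, with only force-sensor noise (under 2 N).
- **Amber chamber and loose things:** the amber hatch is shut, and the vial and petri dish look unmoved. I never clearly identified the clear beaker, so I could not compare its position. Nothing in the last picture looked disturbed.

No check failed or disagreed. The hatch angle was judged from pictures only, since the joint value can't be read directly.

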